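# Set out the ingredients on the serving board

### The job

Set out the ingredients on the wooden serving board: put the garlic, root end down as it stands now, in the middle of the round coaster and lay the lemon on its side in the middle of the square coaster; stand the glass jar with the green lid between them, at the very middle of the board, and then stand the spice jar with the black cap upright on the centre of the glass jar's lid. Leave the tin, the timer and the teaspoon where they are.

Things in the scene. Friction and masses are not known exactly. Their poses are not given: they have to be found in the camera images.
- board: long light-wood serving board lying on the worktop, fixed, 100 mm (its x) by 380 mm (its y) by 15 mm thick, rounded edges, a dark inlaid strip near each end; carries the two coasters. Origin: centre of the underside; z up. Its top is at z = 15 mm
- round_coaster: round dark rubber coaster, 80 mm across, 6 mm thick, fixed on the board 125 mm from the board's centre along its length, at one end or the other. Origin: centre of the underside, which lies on the board
- square_coaster: square dark rubber coaster, 80 x 80 mm, 6 mm thick, sides parallel to the board's, fixed on the board 125 mm from the board's centre along its length, at the end the round one is not. Origin: centre of the underside, which lies on the board
- garlic: whole garlic bulb, pale, loose, about 0.04 kg, 57 mm across (widest about 25 mm up) and 58 mm tall, standing on its root end, tip up. Origin: centre of its underside; z up
- lemon_centre (a point): the centre of a whole yellow lemon lying on its side, loose, about 0.12 kg, 80 mm long along this point's x axis, 57 mm thick. The point lies 28 mm above the surface it lies on
- glass_jar: squarish glass jar with pink content and a flat green round lid, 83 mm tall, loose, about 0.37 kg; body 64 x 64 mm with rounded corners, flat sides square to its x and y axes, lid 63 mm across from 72 to 83 mm. Lid fixed on. Origin: centre of the foot; z up
- spice_jar: slim round spice jar with a black cap, 41 mm across, 105 mm tall, loose, about 0.11 kg. Origin: centre of the foot; z up
- tin: bystander: food tin, 75 mm across, 58 mm tall, loose. Origin: centre of the foot
- timer: bystander: round red kitchen timer, 69 mm across, 60 mm tall, loose. Origin: centre of the foot
- teaspoon: bystander: steel teaspoon lying flat, 138 mm long, 11 mm high, loose. Origin: its middle, underside

How it is judged:
By the outcome, as a careful person would: the job done as asked, in the order asked, and still so for the second after the job is handed in, with the robot touching nothing.
It also fails if it takes over 109 s, if anything falls off the work surface, if the arm or the gripper's body presses on something with over 40 N, if the wrist force passes 120 N, or if a joint passes its speed limit or range.

### The arm

A 6-joint arm with a two-finger parallel gripper is mounted at the origin on a cart in front of the work surface, level with it; the furniture and walls round the work are solid. World frame = base frame: x ahead of the robot, y to its left, z up, the work surface at z = 0. Lengths are in mm, angles in rad, forces in N, time in s.
With the tool pointing down it reaches from about 350 to 975 mm from the base axis. Payload 7.1 kg.
Tool frame: the origin (TCP) lies on the front face of the gripper's body, between the roots of the fingers; the fingertips stand 80 mm ahead of it and the grasp point (between the pads) lies 61 mm ahead of it; z points along the fingers, y is the line along which they close (so a half turn about z gives the same grasp; the last joint's range is limited). The gripper opens to 88 mm and grips with 3 to 60 N. Pads are 20 mm wide; open, the fingers measure 115 mm over their backs; the gripper's body (75 mm by 178 mm) begins 61 mm behind the grasp point.
Start: joints at [1.306, 0.423, 1.63, -0, 1.089, -0.019], TCP at [152.051, 606.206, 302.675] pointing down, gripper open.
Joint ranges: [-3, 3], [-0.9, 2.11], [0.09, 2.58], [-1.31, 4.45], [0.11, 2.69], [-2.54, 2.54]. Speed limits (rad/s): [2.39, 2.39, 3.01, 3.14, 3.14, 3.14].

### API

Orientations are given as a rotation vector (axis times angle).
In Python, from workcell import readout, vision, close_job gives the robot as it stands.
- The arm moves only by the tool servo_tool, never from a script. Its argument "plan" is a list that holds one entry, the list of rows, each a list of 7 numbers: the gripper command: -1 is fully open, 1 is shut, values between are in proportion, then the shift along the world's x, y, z in units of 40 mm (1.0 is 40 mm), then the turn, a rotation vector about the world's x, y, z in units of 5 degrees (1.0 is 5 degrees). A call has 1 to 5 rows; each row shifts and turns the commanded pose from where the row before left it; what a row does not reach is not made up. A row lasts 1/12 s, in which the tool goes at most 41.7 mm and 7.16 degrees, less where a joint would pass 70% of its speed; a pose out of reach is approached as far as the arm can. A call is refused whole if a number of a shift passes 1 or a number of a turn 1, either way. A call with a gripper value outside its range is refused whole. The fingers move at their own pace and stop on an object; the grip force is fixed at half the most. Time passes only in rows, so rows that do not move let the fingers close. It gives the time, the measured TCP pose, the force, the opening and the grip force at its end, in the units of the state.
- readout.get_obs(): the state, without advancing time (a new reading comes with each control period).
- vision.get_image(name): name is "scene" or "top" or "wrist"; returns the picture (480x640x3 uint8, red, green, blue); there is no depth.
- vision.camera_params(name): a dict with "fx", "fy", "cx", "cy" (pixels), "rvec" (rotation vector, rad) and "tvec" (3), from world to camera coordinates, as OpenCV has them; the wrist camera has in their place "hand_eye" (4x4, takes a point from camera to tool coordinates, whose origin is the TCP and whose axes are the flange's). Camera axes: x right, y down, z forward; pixel columns grow to the right and rows downward; lengths in mm; the calibration is good to about 2 mm. A picture is of the moment at which its call begins: read the wrist's pose just before it. camera_params takes no time and is no camera call.
- close_job(): hands the job in; it is judged then, once.
The state is a dict: "t": time; "qpos": joint angles; "qvel": joint speeds; "joint_torque": joint torques, N m; "ee_pos": TCP position; "orientation": TCP orientation; "ft_force": force on the tool from outside, world axes, zero at the start; "moment": the same for the moment, N m; "width": finger opening in mm; "grasp_force": force on a finger pad.
Only numpy, scipy, OpenCV 4.12 (cv2) and the standard library are available. Lean on these libraries where they do the work, as an engineer would, in place of code of your own. Each camera call takes 0.05 s, during which the arm holds its last target. There are 200 camera calls.

## Working session

There is one attempt and no reset: what is moved stays moved. The work goes in short steps, Python scripts to look and compute and a tool call to move; the robot and the scene stay as the last step left them, time stands still between calls to the robot, and variables do not carry over. Pictures are saved under pics/ and viewed, at most 16 in all, crops included, and the job is handed in when it is done.

Besides the shell and the picture viewer there is one more tool, called in YAML: its name, and indented under it one key for each argument. servo_tool: Moves the arm, as the interface text tells. Its arguments: {"type":"object","properties":{"plan":{"type":"array"}},"required":["plan"]}

```bash
mkdir -p pics; cat > h.py <<'E'
import numpy as np, cv2
from scipy.spatial.transform import Rotation as R
from workcell import readout, vision, close_job
def snap(n,f):
    o=readout.get_obs(); im=vision.get_image(n); cv2.imwrite('pics/'+f,im[:,:,::-1]); return o,im
def cam(n,o=None):
    p=vision.camera_params(n)
    if 'hand_eye' in p:
        H=np.array(p['hand_eye']); Rt=R.from_rotvec(o['orientation']).as_matrix()
        Rc=Rt@H[:3,:3]; C=Rt@H[:3,3]+np.array(o['ee_pos'])
    else:
        Rw=R.from_rotvec(np.ravel(p['rvec'])).as_matrix(); Rc=Rw.T; C=-Rw.T@np.ravel(p['tvec'])
    return p,Rc,C
def ray(n,uv,z,o=None):
    p,Rc,C=cam(n,o); uv=np.atleast_2d(uv).astype(float)
    d=np.c_[(uv[:,0]-p['cx'])/p['fx'],(uv[:,1]-p['cy'])/p['fy'],np.ones(len(uv))]@Rc.T
    return C+d*((z-C[2])/d[:,2])[:,None]
E
python3 - <<'E'
from h import *
np.set_printoptions(precision=2,suppress=True)
for n in('top','scene'):
    snap(n,n+'0.png'); p,Rc,C=cam(n); print(n,C,Rc.tolist(),p['fx'],p['cx'])
print(vision.camera_params('wrist')); print(readout.get_obs())
E
```

```text
top [464.54  17.78 934.23] [[0.008683063137374117, -0.9976844136983736, 0.06745676450798349], [-0.9999183646613963, -0.009295277676971345, -0.00876708764571663], [0.009373816054950825, -0.0673751324766131, -0.9976836788763898]] 465.19352040629246 325.4959829651157
scene [-501.18 -784.95  604.17] [[0.6166855144392855, -0.29568930234383806, 0.7295661812064536], [-0.7868124278916477, -0.26095719116208105, 0.5593098852121672], [0.025003591662084046, -0.9189500426357307, -0.3935805375571616]] 571.8642988963119 320.7184709655759
{'fx': 418.058033858056, 'fy': 418.058033858056, 'cx': 324.6988008096643, 'cy': 237.3307188884669, 'hand_eye': array([[  0.  ,  -0.96,  -0.27,  72.86],
       [  1.  ,   0.  ,  -0.  ,   0.07],
       [  0.  ,  -0.27,   0.96, -82.52],
       [  0.  ,   0.  ,   0.  ,   1.  ]])}
{'t': 0.1, 'qpos': array([ 1.31,  0.42,  1.63, -0.  ,  1.09, -0.02]), 'qvel': array([-0., -0., -0.,  0., -0.,  0.]), 'joint_torque': array([  0.  , -54.56, -27.43,   0.06,   0.02,  -0.  ]), 'ee_pos': array([151.94, 605.82, 301.98]), 'orientation': array([-0.39, -3.12,  0.  ]), 'ft_force': array([-0.06,  0.57,  0.44]), 'moment': array([-0.  ,  0.02, -0.  ]), 'grasp_force': 0.0, 'width': 87.85841604304093}
```

View pics/top0.png

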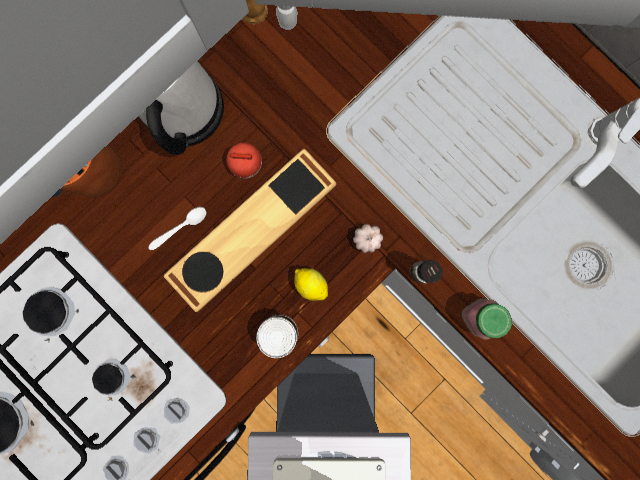

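View pics/scene0.png

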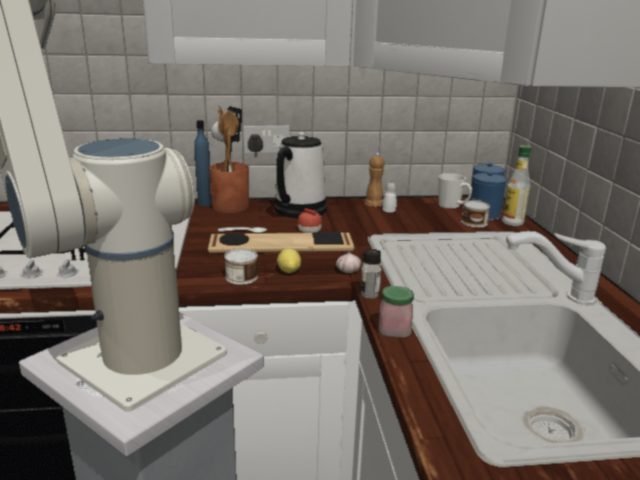

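The top view shows the garlic (368,238), lemon (311,284), spice cap (428,271) and green lid (494,320). The board is near (250,230), with the round coaster (203,271) and the square one (297,186). The scene view agrees.

```bash
python3 - <<'E'
from h import *
np.set_printoptions(precision=1,suppress=True)
im=cv2.imread('pics/top0.png'); hsv=cv2.cvtColor(im,cv2.COLOR_BGR2HSV)
def blob(lo,hi,box):
    m=cv2.inRange(hsv,np.array(lo),np.array(hi)); k=np.zeros_like(m); x0,y0,x1,y1=box; k[y0:y1,x0:x1]=m[y0:y1,x0:x1]
    c=max(cv2.findContours(k,cv2.RETR_EXTERNAL,cv2.CHAIN_APPROX_NONE)[0],key=cv2.contourArea); return c[:,0]
def rep(n,c,z,cam='top'):
    w=ray(cam,c,z)[:,:2].astype(np.float32); r=cv2.minAreaRect(w); print(n,'rect',np.array(r[0]),np.array(r[1]),round(r[2],1),'circ',np.array(cv2.minEnclosingCircle(w)[0]),cv2.minEnclosingCircle(w)[1]); return w
print('garlic colour',hsv[238,360],'wood',hsv[230,250],'cap',hsv[265,428], 'coaster',hsv[271,203],hsv[186,297],'lem',hsv[284,311],'lid',hsv[320,494],'spiceedge',hsv[271,415],'bg',hsv[290,360])
rep('round',blob((0,0,0),(180,255,60),(175,245,230,300)),21)
rep('square',blob((0,0,0),(180,255,60),(265,155,330,215)),21)
rep('board',blob((12,50,140),(32,200,255),(150,140,340,315)),15)
rep('lemon',blob((22,120,120),(35,255,255),(280,250,340,310)),28)
rep('garlic',blob((0,0,120),(180,110,255),(345,215,390,260)),27)
rep('lid',blob((50,80,40),(85,255,255),(460,290,520,350)),83)
rep('cap',blob((0,0,0),(180,110,75),(408,255,448,290)),105)
rep('tin',blob((0,0,100),(180,70,255),(250,310,305,365)),58)
rep('timer',blob((0,150,120),(6,255,255),(220,135,270,185)),35)
E
```

```text
garlic colour [  7  42 213] wood [ 23 108 244] cap [ 9 35 51] coaster [70 18 43] [60 12 42] lem [ 30 211 245] lid [ 65 114 148] spiceedge [ 24  33 125] bg [  7 196  86]
round rect [470.8 249.8] [76.5 75.4] 64.2 circ [470.4 249.9] 39.1348991394043
square rect [641.5  68.9] [77.7 78.1] 43.3 circ [641.2  69.3] 53.5622444152832
board rect [555.6 158.8] [ 99.1 377.2] 43.2 circ [555.7 159.2] 193.09095764160156
lemon rect [447.4  37.3] [60.  62.2] 0.5 circ [451.2  36.4] 39.8837890625
garlic rect [538.  -73.3] [53.  54.9] 0.5 circ [538.8 -73.5] 28.485567092895508
lid rect [ 386.  -296.7] [59.5 63.9] 0.4 circ [ 387.  -296.9] 32.488494873046875
cap rect [ 474.5 -169.2] [39.2 57.3] 0.5 circ [ 475.  -169.1] 28.871082305908203
tin rect [350.1  99.8] [73.6 76.3] 0.5 circ [350. 100.] 38.46155548095703
timer rect [691.3 171.9] [63.6 64.7] 0.7 circ [690.5 171.8] 33.899940490722656
```

servo_tool:
  plan:
    - [[-1,0.47,-0.88,0,0,0,-1],[-1,0.47,-0.88,0,0,0,-1],[-1,0.47,-0.88,0,0,0,-1],[-1,0.47,-0.88,0,0,0,-1],[-1,0.47,-0.88,0,0,0,-1]]

```text
t: 0.52
ee_pos: [246.3, 428.4, 302.3]
orientation: [-1.056, -2.959, 0.001]
ft_force: [0.2, 0.3, 0.3]
width: 87.5
grasp_force: 0.0
```

servo_tool:
  plan:
    - [[-1,0.47,-0.88,0,0,0,-1],[-1,0.47,-0.88,0,0,0,-1],[-1,0.47,-0.88,0,0,0,-1],[-1,0.47,-0.88,0,0,0,-1],[-1,0.47,-0.88,0,0,0,-1]]

```text
t: 0.93
ee_pos: [340.3, 252.4, 302.6]
orientation: [1.672, 2.66, -0.0]
ft_force: [1.8, 0.5, 0.7]
width: 88.0
grasp_force: 0.0
```

servo_tool:
  plan:
    - [[-1,0.47,-0.88,0,0,0,-1],[-1,0.47,-0.88,0,0,0,-1],[-1,0.47,-0.88,0,0,0,-1],[-1,0.47,-0.88,0,0,0,-1],[-1,0.47,-0.88,0,0,0,-1]]

```text
t: 1.35
ee_pos: [434.4, 76.2, 302.7]
orientation: [-2.209, -2.234, -0.0]
ft_force: [0.1, 1.1, -0.2]
width: 88.1
grasp_force: 0.0
```

servo_tool:
  plan:
    - [[-1,0.47,-0.88,0,0,0,-1],[-1,0.47,-0.88,0,0,0,-1],[-1,0.47,-0.88,0,0,0,-1],[-1,0.47,-0.88,0,0,0,-1],[-1,0,0,0,0,0,0]]

```text
t: 1.77
ee_pos: [512.2, -67.7, 302.9]
orientation: [2.564, 1.81, 0.002]
ft_force: [0.4, 0.6, 0.0]
width: 88.2
grasp_force: 0.0
```

```bash
python3 - <<'E'
from h import *
np.set_printoptions(precision=3,suppress=True)
o,im=snap('wrist','w1.png'); print(o['t'],o['ee_pos'],o['orientation'],o['qpos'],o['ft_force'])
np.save('w1.npy',np.r_[o['ee_pos'],o['orientation']])
E
```

```text
1.7667 [512.174 -67.669 302.861] [2.564 1.81  0.002] [-0.154  0.263  1.869 -0.002  1.007  0.189] [0.363 0.615 0.033]
```

View pics/w1.png

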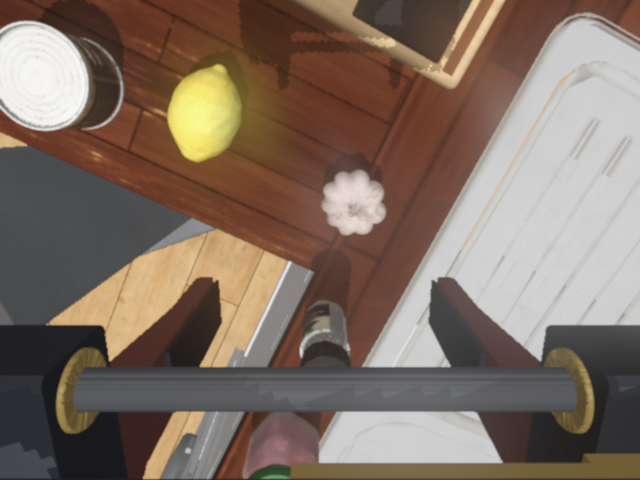

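The wrist view shows the garlic at (354,203) and the lemon at (205,113) with its axis near vertical in the image. The spice jar is at (326,335), partly behind the gripper.

```bash
python3 - <<'E'
from h import *
np.set_printoptions(precision=1,suppress=True)
im=cv2.imread('pics/w1.png'); hsv=cv2.cvtColor(im,cv2.COLOR_BGR2HSV)
s=np.load('w1.npy'); o=dict(ee_pos=s[:3],orientation=s[3:])
print('yaw y',np.degrees(np.arctan2(*(R.from_rotvec(s[3:]).as_matrix()[[1,0],1]))))
def blob(lo,hi,box):
    m=cv2.inRange(hsv,np.array(lo),np.array(hi)); k=np.zeros_like(m); x0,y0,x1,y1=box; k[y0:y1,x0:x1]=m[y0:y1,x0:x1]
    k=cv2.morphologyEx(k,cv2.MORPH_OPEN,np.ones((5,5)))
    return max(cv2.findContours(k,cv2.RETR_EXTERNAL,cv2.CHAIN_APPROX_NONE)[0],key=cv2.contourArea)[:,0]
for n,c,z in(('lemon',blob((20,110,110),(35,255,255),(150,50,260,170)),28),('garlic',blob((0,0,120),(180,110,255),(310,160,395,245)),25)):
    w=ray('wrist',c,z,o)[:,:2].astype(np.float32); print(n,cv2.minEnclosingCircle(w),cv2.minAreaRect(w))
    M=cv2.moments(w); print(M['m10']/M['m00'],M['m01']/M['m00'],np.degrees(.5*np.arctan2(2*M['mu11'],M['mu20']-M['mu02'])))
E
```

```text
yaw y -19.581753576684456
lemon ((447.52020263671875, 39.38425827026367), 40.8932991027832) ((446.9070739746094, 39.0333251953125), (74.3427734375, 62.85835266113281), 19.168197631835938)
447.56377254536903 38.97769441810891 41.811517488836074
garlic ((534.8896484375, -73.76473236083984), 32.29270935058594) ((536.4214477539062, -72.10973358154297), (57.309654235839844, 59.9018669128418), 73.86332702636719)
536.1172920002303 -73.17201267288446 4.609592702109123
```

servo_tool:
  plan:
    - [[-1,0.62,-0.13,0,0,0,0],[-1,0,0,-1,0,0,0],[-1,0,0,-1,0,0,0],[-1,0,0,-1,0,0,0],[-1,0,0,-1,0,0,0]]

```text
t: 2.23
ee_pos: [533.3, -66.6, 141.3]
orientation: [-2.557, -1.825, -0.0]
ft_force: [0.7, -0.6, -0.8]
width: 87.9
grasp_force: 0.0
```

servo_tool:
  plan:
    - [[-1,0,0,-0.8,0,0,0],[-1,0,0,-0.4,0,0,0],[-1,0,0,-0.17,0,0,0],[-1,0,0,0,0,0,0],[1,0,0,0,0,0,0]]

```text
t: 2.65
ee_pos: [534.2, -67.2, 88.4]
orientation: [-2.558, -1.824, -0.0]
ft_force: [-0.4, -0.0, 0.5]
width: 84.0
grasp_force: 0.0
```

servo_tool:
  plan:
    - [[1,0,0,0,0,0,0],[1,0,0,0,0,0,0],[1,0,0,0,0,0,0],[1,0,0,0,0,0,0],[1,0,0,0,0,0,0]]

```text
t: 3.07
ee_pos: [534.7, -67.9, 88.8]
orientation: [2.558, 1.822, 0.002]
ft_force: [-0.0, 0.9, 5.7]
width: 55.0
grasp_force: 29.9
```

servo_tool:
  plan:
    - [[1,0,0,0.5,0,0,0],[1,0,0,1,0,0,0],[1,0,0,1,0,0,0],[1,0,0,0.5,0,0,0],[1,-0.174,0.893,0,0,0,0]]

```text
t: 3.48
ee_pos: [531.1, -35.5, 213.2]
orientation: [2.556, 1.813, 0.012]
ft_force: [1.4, -0.4, -0.7]
width: 55.0
grasp_force: 29.9
```

servo_tool:
  plan:
    - [[1,-0.174,0.893,0,0,0,0],[1,-0.174,0.893,0,0,0,0],[1,-0.174,0.893,0,0,0,0],[1,-0.174,0.893,0,0,0,0],[1,-0.174,0.893,0,0,0,0]]

```text
t: 3.9
ee_pos: [491.6, 148.0, 208.1]
orientation: [2.559, 1.822, 0.0]
ft_force: [0.2, -0.5, -0.3]
width: 54.4
grasp_force: 29.9
```

servo_tool:
  plan:
    - [[1,-0.174,0.893,0,0,0,0],[1,-0.174,0.893,0,0,0,0],[1,-0.174,0.893,0,0,0,0],[1,0,0,0,0,0,0],[1,0,0,0,0,0,0]]

```text
t: 4.32
ee_pos: [470.8, 255.1, 207.9]
orientation: [2.556, 1.827, -0.0]
ft_force: [-0.2, 0.2, -0.3]
width: 54.8
grasp_force: 29.9
```

servo_tool:
  plan:
    - [[1,0,0,-0.7,0,0,0],[1,0,0,-0.7,0,0,0],[1,0,0,0,0,0,0],[1,0,0,0,0,0,0],[1,0,0,0,0,0,0]]

```text
t: 4.73
ee_pos: [472.0, 252.9, 152.7]
orientation: [2.56, 1.821, 0.0]
ft_force: [-0.1, 0.3, -1.0]
width: 54.4
grasp_force: 29.9
```

```bash
python3 - <<'E'
from h import *
np.set_printoptions(precision=3,suppress=True)
o,im=snap('wrist','w2.png'); print(o['t'],o['ee_pos'],o['orientation'],o['qpos'],o['ft_force'])
np.save('w2.npy',np.r_[o['ee_pos'],o['orientation']])
E
```

```text
4.7333 [472.005 252.926 152.684] [2.56  1.821 0.   ] [ 0.47   0.519  1.916 -0.     0.707  0.804] [-0.14   0.263 -1.026]
```

View pics/w2.png

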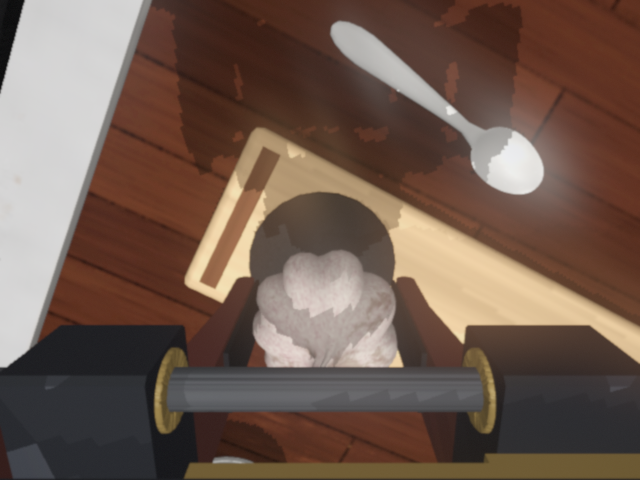

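The garlic is held upright, with its outline from (255,320) to (395,320) and its front at row 250. The coaster's front edge is at (322,192).

```bash
python3 - <<'E'
from h import *
s=np.load('w2.npy'); o=dict(ee_pos=s[:3],orientation=s[3:]); Rt=R.from_rotvec(s[3:]).as_matrix()
for uv,z in(((322,250),90),((256,320),90),((395,320),90),((322,192),21),((250,260),21),((396,260),21)): print(uv,((ray('wrist',uv,z,o)[0]-s[:3])@Rt).round(1))
print(((np.array([470.6,249.9,21])-s[:3])@Rt).round(1))
E
```

```text
(322, 250) [27.9 -1.1 62.7]
(256, 320) [ -0.1 -26.3  62.7]
(395, 320) [-0.1 26.7 62.7]
(322, 192) [ 37.8  -1.5 131.7]
(250, 260) [  0.9 -40.4 131.7]
(396, 260) [  0.9  38.4 131.7]
[ -3.3  -0.4 131.7]
```

servo_tool:
  plan:
    - [[1,-0.03,-0.04,-0.45,0,0,0],[1,0,0,-0.35,0,0,0],[1,0,0,-0.2,0,0,0],[1,0,0,-0.05,0,0,0],[1,0,0,0,0,0,0]]

```text
t: 5.2
ee_pos: [470.5, 252.1, 110.4]
orientation: [2.559, 1.822, 0.001]
ft_force: [0.8, 0.2, -0.3]
width: 54.3
grasp_force: 29.9
```

servo_tool:
  plan:
    - [[1,0,0,0,0,0,0],[-0.5,0,0,0,0,0,0],[-1,0,0,0,0,0,0],[-1,0,0,0,0,0,0],[-1,0,0,0,0,0,0]]

```text
t: 5.62
ee_pos: [470.4, 252.2, 110.2]
orientation: [2.559, 1.822, 0.001]
ft_force: [-0.6, -0.5, 0.2]
width: 77.7
grasp_force: 0.0
```

servo_tool:
  plan:
    - [[-1,0,0,0.5,0,0,0],[-1,0,0,1,0,0,0],[-1,0,0,1,0,0,0],[-1,0,0,0.5,0,0,0],[-1,0,0,0,0,0,0]]

```text
t: 6.03
ee_pos: [472.4, 253.2, 234.8]
orientation: [2.558, 1.822, 0.014]
ft_force: [1.2, 1.0, 0.8]
width: 87.9
grasp_force: 0.0
```

servo_tool:
  plan:
    - [[-1,-0.097,-0.886,0,0,0,-0.95],[-1,-0.097,-0.886,0,0,0,-0.95],[-1,-0.097,-0.886,0,0,0,-0.95],[-1,-0.097,-0.886,0,0,0,-0.95],[-1,-0.097,-0.886,0,0,0,-0.95]]

```text
t: 6.45
ee_pos: [449.8, 73.5, 229.2]
orientation: [-2.881, -1.252, 0.002]
ft_force: [0.3, 0.3, -0.3]
width: 87.9
grasp_force: 0.0
```

servo_tool:
  plan:
    - [[-1,-0.097,-0.886,0,0,0,-0.95],[-1,0,0,0,0,0,0],[-1,0,0,0,0,0,0],[-1,0,0,0,0,0,0],[-1,0,0,0,0,0,0]]

```text
t: 6.87
ee_pos: [447.0, 40.3, 229.6]
orientation: [-2.928, -1.139, 0.0]
ft_force: [-0.3, 0.2, -0.1]
width: 87.7
grasp_force: 0.0
```

```bash
python3 - <<'E'
from h import *
o,im=snap('top','t2.png'); 
o,w=snap('wrist','w3.png'); print(o['t'],o['ee_pos'],o['orientation'],o['qpos'])
np.save('w3.npy',np.r_[o['ee_pos'],o['orientation']])
a=cv2.resize(im[120:360,140:540],(800,480))[:,:,::-1]; cv2.imwrite('pics/t2c.png',a)
E
```

```text
6.9167 [447.03415802  40.42742984 229.63307481] [-2.92747618e+00 -1.13944626e+00  2.98049748e-04] [6.36147672e-02 2.80597872e-01 2.06362638e+00 1.63420883e-04
 7.97604659e-01 8.91930907e-01]
```

View pics/t2c.png

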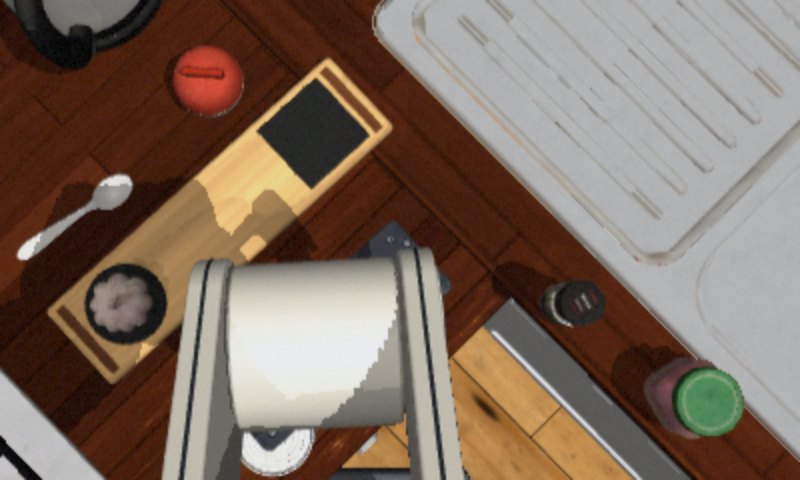

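View pics/w3.png

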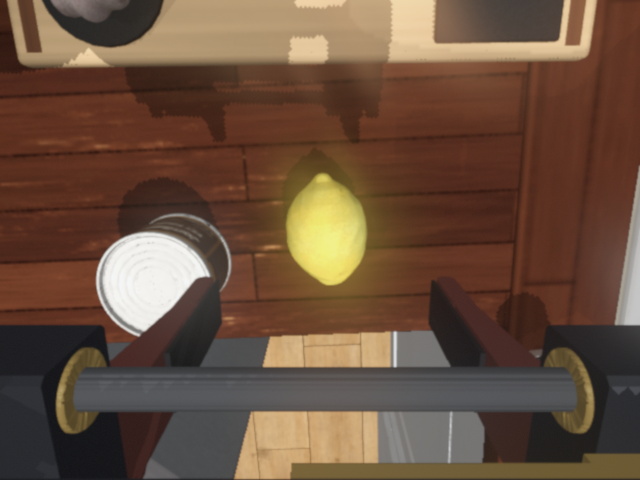

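The garlic stands on the round coaster, at crop (122,302) against the coaster's (125,303). The lemon is centred between the fingers at (327,229), tip at (322,177), base at (333,283), and the tin at (155,280) is clear of them.

```bash
python3 - <<'E'
from h import *
np.set_printoptions(precision=1,suppress=True)
s=np.load('w3.npy'); o=dict(ee_pos=s[:3],orientation=s[3:]); Rt=R.from_rotvec(s[3:]).as_matrix()
print('yaw',np.degrees(np.arctan2(Rt[1,1],Rt[0,1])))
hs=cv2.cvtColor(cv2.imread('pics/w3.png'),cv2.COLOR_BGR2HSV); m=cv2.inRange(hs,(22,140,150),(35,255,255)); m=cv2.morphologyEx(m,cv2.MORPH_OPEN,np.ones((5,5)))
m[:150]=0;m[300:]=0
c=max(cv2.findContours(m,0,1)[0],key=cv2.contourArea)[:,0]; w=ray('wrist',c,28,o); t=((w-s[:3])@Rt)[:,:2].astype(np.float32)
M=cv2.moments(t); print('lemon tool',M['m10']/M['m00'],M['m01']/M['m00'],np.degrees(.5*np.arctan2(2*M['mu11'],M['mu20']-M['mu02'])),t.min(0),t.max(0))
for uv in((322,177),(333,283)): print((ray('wrist',uv,28,o)[0]-s[:3])@Rt)
im=cv2.imread('pics/t2.png'); hs=cv2.cvtColor(im,cv2.COLOR_BGR2HSV); m=cv2.inRange(hs,(0,0,75),(14,110,255)); k=0*m; k[250:292,183:222]=m[250:292,183:222]
k=cv2.morphologyEx(k,cv2.MORPH_OPEN,np.ones((3,3)))
c=max(cv2.findContours(k,0,1)[0],key=cv2.contourArea)[:,0]; print('garlic',cv2.minEnclosingCircle(ray('top',c,46)[:,:2].astype(np.float32)))
E
```

```text
yaw -47.46556001104973
lemon tool 19.520046533709333 -9.167852023613781 45.72319123775254 [-12.2 -27.2] [38.7 15.9]
[ 36.6  -1.9 201.6]
[-40.2   6.  201.6]
garlic ((471.0962219238281, 248.77313232421875), 28.66444969177246)
```

servo_tool:
  plan:
    - [[-1,0,-0.07,0,0,0,0.6],[-1,0,0,-0.8,0,0,0.55],[-1,0,0,-1,0,0,0],[-1,0,0,-0.9,0,0,0],[-1,0,0,-0.6,0,0,0]]

```text
t: 7.38
ee_pos: [446.1, 37.6, 95.4]
orientation: [-2.866, -1.285, 0.003]
ft_force: [-0.3, 0.1, -0.4]
width: 87.7
grasp_force: 0.0
```

servo_tool:
  plan:
    - [[-1,0,0,-0.21,0,0,0],[-1,0,0,0,0,0,0],[1,0,0,0,0,0,0],[1,0,0,0,0,0,0],[1,0,0,0,0,0,0]]

```text
t: 7.8
ee_pos: [448.0, 36.9, 90.9]
orientation: [2.867, 1.282, 0.004]
ft_force: [-0.9, -0.6, -0.3]
width: 71.2
grasp_force: 0.0
```

servo_tool:
  plan:
    - [[1,0,0,0,0,0,0],[1,0,0,0,0,0,0],[1,0,0,0,0,0,0],[1,0,0,0.5,0,0,0],[1,0,0,0.8,0,0,0]]

```text
t: 8.22
ee_pos: [445.2, 36.5, 140.3]
orientation: [-2.866, -1.281, 0.008]
ft_force: [1.2, -0.9, -1.6]
width: 54.7
grasp_force: 30.0
```

servo_tool:
  plan:
    - [[1,0,0,0.7,0,0,0],[1,0,0,0,0,0,0],[1,0,0,0,0,0,0],[1,0,0,0,0,0,0],[1,0,0,0,0,0,0]]

```text
t: 8.63
ee_pos: [446.1, 36.6, 168.4]
orientation: [-2.868, -1.282, 0.003]
ft_force: [-0.3, -0.3, -0.6]
width: 54.3
grasp_force: 30.0
```

servo_tool:
  plan:
    - [[1,0.976,0.162,0,0,0,0],[1,0.976,0.162,0,0,0,0],[1,0.976,0.162,0,0,0,0],[1,0.976,0.162,0,0,0,0],[1,0.976,0.162,0,0,0,0]]

```text
t: 9.05
ee_pos: [643.0, 69.3, 167.3]
orientation: [-2.867, -1.281, 0.005]
ft_force: [1.0, -0.2, -0.9]
width: 54.5
grasp_force: 30.0
```

servo_tool:
  plan:
    - [[1,0,0,0,0,0,0],[1,0,0,0,0,0,0],[1,0,0,0,0,0,0],[1,0,0,0,0,0,0],[1,0,0,0,0,0,0]]

```text
t: 9.47
ee_pos: [640.5, 68.8, 168.7]
orientation: [-2.868, -1.281, 0.003]
ft_force: [-0.0, -0.0, -1.2]
width: 54.6
grasp_force: 30.0
```

```bash
python3 - <<'E'
from h import *
o,w=snap('wrist','w4.png'); print(o['t'],o['ee_pos'],o['orientation'],o['qpos'])
np.save('w4.npy',np.r_[o['ee_pos'],o['orientation']])
E
```

```text
9.4667 [640.54947175  68.76705444 168.74716691] [-2.86755586 -1.28141645  0.00347593] [ 8.84795473e-02  6.16763726e-01  1.65935974e+00 -2.02829372e-05
  8.67804889e-01  8.18797857e-01]
```

View pics/w4.png

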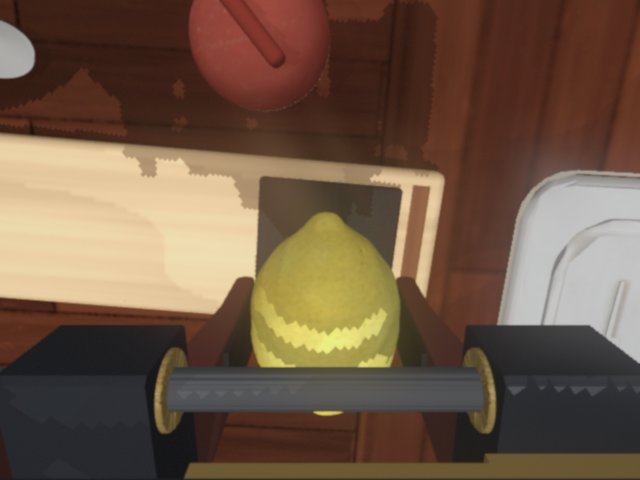

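The lemon is in the grip, with its tips at (325,212) and (327,415). The coaster's far corners are at (260,178) and (400,188).

```bash
python3 - <<'E'
from h import *
np.set_printoptions(precision=1,suppress=True)
s=np.load('w4.npy'); o=dict(ee_pos=s[:3],orientation=s[3:]); Rt=R.from_rotvec(s[3:]).as_matrix()
for uv in((325,212),(327,415)): print((ray('wrist',uv,s[2]-61,o)[0]-s[:3])@Rt)
a,b=ray('wrist',[(260,178),(400,188)],21,o); print('corners',a,b,np.linalg.norm(a-b))
d=(b-a)/np.linalg.norm(b-a); n=np.array([d[1],-d[0],0]); n*=np.sign(n@(s[:3]-a)*1.0) if abs(n@(s[:3]-a))>5 else 1
print('coaster centre',(a+b)/2+40*n, 'top:',641.4,69.0); print(Rt[:,:2])
E
```

```text
[42.3 -0.  60.9]
[-41.4   0.8  61.1]
corners [642.3 124.5  21. ] [696.1  68.9  21. ] 77.41563488092005
coaster centre [640.5  68.9  21. ] top: 641.4 69.0
[[ 0.7  0.7]
 [ 0.7 -0.7]
 [-0.  -0. ]]
```

servo_tool:
  plan:
    - [[1,0.01,0,-0.5,0,0,0],[1,0,0,-0.5,0,0,0],[1,0,0,-0.3,0,0,0],[1,0,0,-0.16,0,0,0],[1,0,0,0,0,0,0]]

```text
t: 9.93
ee_pos: [641.8, 69.1, 110.7]
orientation: [-2.867, -1.282, 0.002]
ft_force: [-0.2, -0.5, -1.0]
width: 54.5
grasp_force: 30.0
```

servo_tool:
  plan:
    - [[1,0,0,0,0,0,0],[1,0,0,0,0,0,0],[-0.5,0,0,0,0,0,0],[-1,0,0,0,0,0,0],[-1,0,0,0,0,0,0]]

```text
t: 10.35
ee_pos: [642.8, 69.0, 111.5]
orientation: [2.868, 1.282, 0.001]
ft_force: [0.4, -1.0, 0.3]
width: 71.2
grasp_force: 0.0
```

servo_tool:
  plan:
    - [[-1,0,0,0,0,0,0],[-1,0,0,0.5,0,0,0],[-1,0,0,1,0,0,0],[-1,0,0,1,0,0,0],[-1,0,0,1,0,0,0]]

```text
t: 10.77
ee_pos: [642.1, 69.0, 252.3]
orientation: [-2.868, -1.282, 0.002]
ft_force: [0.8, 0.2, -0.3]
width: 87.9
grasp_force: 0.0
```

servo_tool:
  plan:
    - [[-1,-0.56,-0.79,0.1,0,0,0],[-1,-0.56,-0.79,0.1,0,0,0],[-1,-0.56,-0.79,0.1,0,0,0],[-1,-0.56,-0.79,0.1,0,0,0],[-1,-0.56,-0.79,0.1,0,0,0]]

```text
t: 11.18
ee_pos: [529.3, -90.0, 271.6]
orientation: [2.867, 1.283, 0.001]
ft_force: [0.8, -0.9, 0.6]
width: 87.7
grasp_force: 0.0
```

servo_tool:
  plan:
    - [[-1,-0.56,-0.79,0.1,0,0,0],[-1,-0.56,-0.79,0.1,0,0,0],[-1,-0.56,-0.79,0.1,0,0,0],[-1,-0.56,-0.79,0.1,0,0,0],[-1,-0.56,-0.79,0.1,0,0,0]]

```text
t: 11.6
ee_pos: [417.2, -248.2, 291.6]
orientation: [2.867, 1.282, 0.001]
ft_force: [-0.1, 0.2, -0.5]
width: 87.8
grasp_force: 0.0
```

servo_tool:
  plan:
    - [[-1,-0.56,-0.79,0.1,0,0,0],[-1,-0.56,-0.79,0.1,0,0,0],[-1,0,0,0,0,0,0],[-1,0,0,0,0,0,0],[-1,0,0,0,0,0,0]]

```text
t: 12.02
ee_pos: [373.7, -310.0, 299.1]
orientation: [-2.869, -1.28, -0.0]
ft_force: [0.3, 0.1, 0.5]
width: 88.1
grasp_force: 0.0
```

```bash
python3 - <<'E'
from h import *
snap('top','t5.png')
o,w=snap('wrist','w5.png'); print(o['t'],o['ee_pos'],o['orientation'],o['qpos'])
np.save('w5.npy',np.r_[o['ee_pos'],o['orientation']])
E
```

```text
12.0667 [ 374.01978436 -309.49339191  298.99378176] [-2.86755504e+00 -1.28236679e+00 -2.17170352e-04] [-7.15919328e-01  2.22814966e-01  1.93455338e+00  3.32936296e-04
  9.84493593e-01  1.36489618e-02]
```

View pics/w5.png

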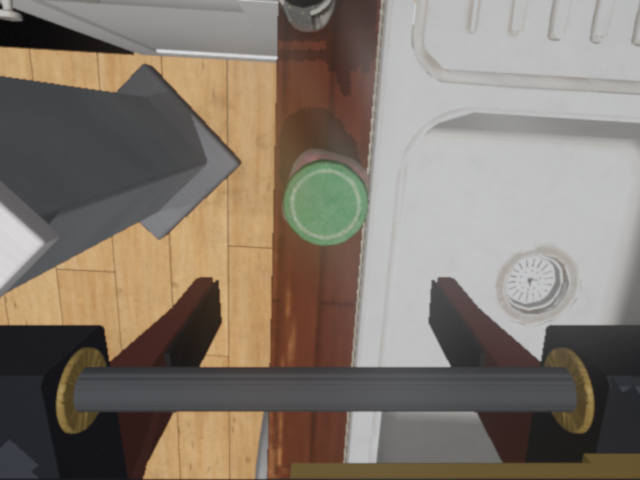

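View pics/t5.png

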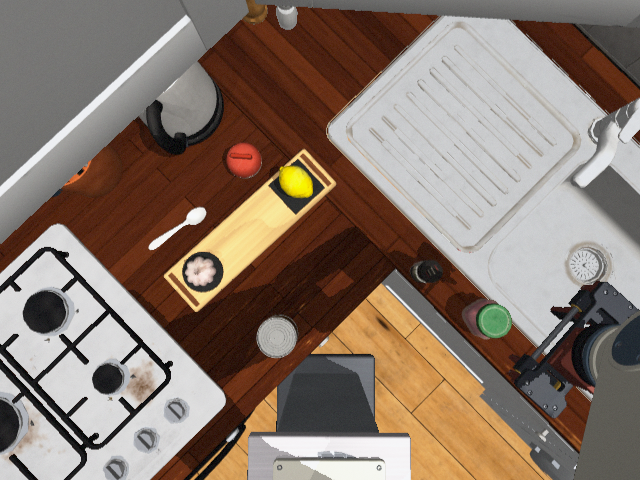

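The lemon lies on the square coaster at (296,182) in the top view, and the garlic is on the round one. In the wrist view the green lid is at (326,203) with the jar body showing above it, so I'll zoom in for its yaw.

```bash
python3 - <<'E'
from h import *
a=cv2.imread('pics/w5.png')[135:255,270:380]; b=cv2.imread('pics/t5.png')[290:345,455:520]; c=cv2.imread('pics/scene0.png')[280:345,370:425]
cv2.imwrite('pics/z5.png',np.hstack([cv2.resize(x,(266,400),interpolation=2) if 0 else cv2.resize(x,None,fx=400/x.shape[0],fy=400/x.shape[0],interpolation=cv2.INTER_CUBIC)[:, :266 if i==2 else 367] for i,x in enumerate([a,c])]))
print(400/120,400/65)
hs=cv2.cvtColor(cv2.imread('pics/w5.png'),cv2.COLOR_BGR2HSV); m=cv2.inRange(hs,(50,60,40),(85,255,255)); m[:140]=0;m[260:]=0
ct=max(cv2.findContours(m,0,1)[0],key=cv2.contourArea)[:,0]
s=np.load('w5.npy'); o=dict(ee_pos=s[:3],orientation=s[3:]); print(cv2.minEnclosingCircle(ray('wrist',ct,83,o)[:,:2].astype(np.float32)))
E
```

```text
3.3333333333333335 6.153846153846154
((384.34765625, -298.3080749511719), 22.47856330871582)
```

View pics/z5.png

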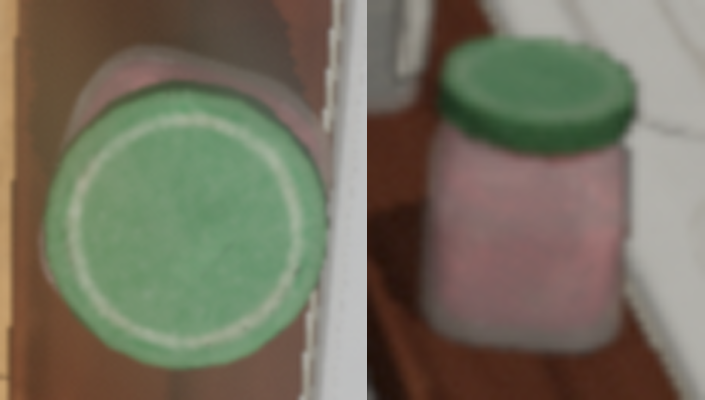

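The jar body's far edge runs from (320,150) to (360,166), so the jar is turned about 20° in the image. The left edge, (300,157) to (283,213), agrees.

```bash
python3 - <<'E'
from h import *
s=np.load('w5.npy'); o=dict(ee_pos=s[:3],orientation=s[3:]); Rt=R.from_rotvec(s[3:]).as_matrix()
for a,b in(((319.5,150),(360,166.5)),((300,157.5),(283.5,213))):
    p,q=ray('wrist',[a,b],8,o); d=q-p; print(np.degrees(np.arctan2(d[1],d[0])),p,q)
print('tool y yaw',np.degrees(np.arctan2(Rt[1,1],Rt[0,1])))
hs=cv2.cvtColor(cv2.imread('pics/w5.png'),cv2.COLOR_BGR2HSV); m=cv2.inRange(hs,(45,40,40),(90,255,255)); m[:140]=0;m[260:]=0; m=cv2.morphologyEx(m,cv2.MORPH_CLOSE,np.ones((9,9)))
ct=max(cv2.findContours(m,0,1)[0],key=cv2.contourArea)[:,0]; print(cv2.minEnclosingCircle(ray('wrist',ct,83,o)[:,:2].astype(np.float32)))
E
```

```text
-63.61107487102018 [ 403.18500623 -269.83223331    8.        ] [ 420.33011675 -304.38760391    8.        ]
-149.41265624519957 [ 386.05310728 -263.20148895    8.        ] [ 340.99365772 -289.83614037    8.        ]
tool y yaw -41.811738232398085
((384.783935546875, -298.1586608886719), 31.26678466796875)
```

servo_tool:
  plan:
    - [[-1,0.29,0.3,0,0,0,-1],[-1,0,0,0,0,0,-1],[-1,0,0,-0.5,0,0,-1],[-1,0,0,-1,0,0,-1],[-1,0,0,-1,0,0,0]]

```text
t: 12.53
ee_pos: [387.2, -297.5, 199.2]
orientation: [3.044, 0.761, 0.005]
ft_force: [0.2, -0.7, -0.4]
width: 87.9
grasp_force: 0.0
```

servo_tool:
  plan:
    - [[-1,0,0,-1,0,0,0],[-1,0,0,-0.8,0,0,0],[-1,0,0,-0.4,0,0,0],[-1,0,0,-0.2,0,0,0],[-1,0,0,0,0,0,0]]

```text
t: 12.95
ee_pos: [385.3, -296.6, 101.4]
orientation: [-3.044, -0.767, 0.003]
ft_force: [-0.3, 0.3, 0.4]
width: 87.9
grasp_force: 0.0
```

servo_tool:
  plan:
    - [[-1,0,0,0,0,0,0],[1,0,0,0,0,0,0],[1,0,0,0,0,0,0],[1,0,0,0,0,0,0],[1,0,0,0,0,0,0]]

```text
t: 13.37
ee_pos: [385.7, -298.4, 104.0]
orientation: [3.046, 0.764, 0.002]
ft_force: [-0.5, 1.8, 1.8]
width: 64.6
grasp_force: 1.4
```

servo_tool:
  plan:
    - [[1,0,0,0,0,0,0],[1,0,0,0,0,0,0],[1,0,0,0,0,0,0],[1,0,0,0,0,0,0],[1,0,0,0,0,0,0]]

```text
t: 13.78
ee_pos: [385.6, -298.4, 104.0]
orientation: [3.046, 0.764, 0.001]
ft_force: [-0.3, 0.6, 6.6]
width: 63.8
grasp_force: 29.7
```

```bash
python3 -c "
from h import *
o=readout.get_obs(); Rt=R.from_rotvec(o['orientation']).as_matrix(); print(o['ee_pos'],np.degrees(np.arctan2(Rt[1,1],Rt[0,1])),Rt[:,2],o['width'],o['ft_force'])"
```

```text
[ 385.622597   -298.37719733  103.99635388] -61.843597320890915 [ 1.02377942e-03 -6.53747076e-04 -9.99999262e-01] 63.80896360979781 [-0.34787259  0.55329447  6.59296832]
```

servo_tool:
  plan:
    - [[1,0,0,0.4,0,0,0],[1,0,0,0.8,0,0,0],[1,0,0,1,0,0,0],[1,0,0,1,0,0,0],[1,0,0,0.8,0,0,0]]

```text
t: 14.2
ee_pos: [385.1, -298.1, 265.6]
orientation: [3.046, 0.764, 0.001]
ft_force: [0.9, -0.5, -3.1]
width: 63.8
grasp_force: 29.6
```

servo_tool:
  plan:
    - [[1,0.17,0.47,0,0,0,0.2],[1,0.34,0.91,0,0,0,0.3],[1,0.34,0.91,0,0,0,0.3],[1,0.34,0.91,0,0,0,0.3],[1,0.34,0.91,0,0,0,0.3]]

```text
t: 14.62
ee_pos: [446.2, -132.2, 263.2]
orientation: [-2.995, -0.949, 0.0]
ft_force: [1.2, 0.2, -3.6]
width: 63.6
grasp_force: 29.6
```

servo_tool:
  plan:
    - [[1,0.34,0.91,0,0,0,0.3],[1,0.34,0.91,0,0,0,0.3],[1,0.34,0.91,0,0,0,0.3],[1,0.34,0.91,0,0,0,0.3],[1,0.34,0.91,0,0,0,0.3]]

```text
t: 15.03
ee_pos: [514.3, 50.1, 263.0]
orientation: [-2.926, -1.145, 0.001]
ft_force: [-0.2, -0.2, -3.4]
width: 63.4
grasp_force: 29.6
```

servo_tool:
  plan:
    - [[1,0.34,0.91,0,0,0,0.1],[1,0.34,0.91,0,0,0,0],[1,0.34,0.91,0,0,0,0],[1,0.01,0.05,0,0,0,0],[1,0,0,0,0,0,0]]

```text
t: 15.45
ee_pos: [555.7, 161.3, 262.7]
orientation: [-2.919, -1.16, 0.001]
ft_force: [0.3, -0.5, -2.7]
width: 63.8
grasp_force: 29.6
```

servo_tool:
  plan:
    - [[1,0,0,0,0,0,0],[1,0,0,0,0,0,0],[1,0,0,0,0,0,0],[1,0,0,0,0,0,0],[1,0,0,0,0,0,0]]

```text
t: 15.87
ee_pos: [555.6, 158.5, 263.2]
orientation: [2.922, 1.154, -0.0]
ft_force: [0.1, -0.9, -2.6]
width: 63.7
grasp_force: 29.6
```

```bash
python3 -c "
from h import *
o,im=snap('wrist','w6.png'); np.save('w6.npy',np.r_[o['ee_pos'],o['orientation']])
Rt=R.from_rotvec(o['orientation']).as_matrix(); print(o['ee_pos'],np.degrees(np.arctan2(Rt[1,1],Rt[0,1])),Rt[:,2],o['width'],o['ft_force'],o['grasp_force'])"
```

```text
[555.63489547 158.50611336 263.19690337] -46.913032388480424 [-3.96414849e-05 -2.52176677e-05 -9.99999999e-01] 63.74676374770739 [ 0.05400173 -0.91878495 -2.64720909] 29.610923160798848
```

View pics/w6.png

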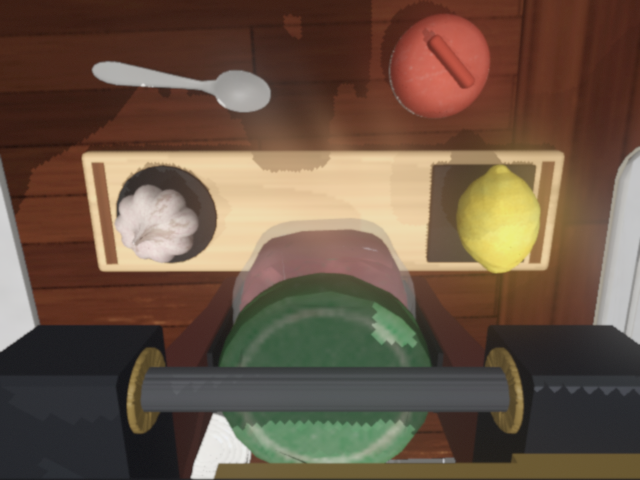

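The jar is held upright, its lid spanning rows 273 to 467 around column 325. The garlic (157,222) and lemon (498,218) both rest on their coasters.

```bash
python3 - <<'E'
from h import *
np.set_printoptions(precision=1,suppress=True)
s=np.load('w6.npy'); o=dict(ee_pos=s[:3],orientation=s[3:]); Rt=R.from_rotvec(s[3:]).as_matrix()
for uv in((325,273),(325,467),(217,370),(433,370)): print('lid',(ray('wrist',uv,s[2]-21,o)[0]-s[:3])@Rt)
B=ray('wrist',[(83,155),(563,153),(550,270),(100,270)],12,o); print('board corners tool',(B-s[:3])@Rt)
print('target by top/coasters', (np.array([556,159.4,15])-s[:3])@Rt)
G=ray('wrist',[(499,167),(500,272)],49,o); print('lemon',G.mean(0))
E
```

```text
lid [34.3 -0.1 21. ]
lid [-28.1  -0.1  21. ]
lid [  5.3 -30.5  21. ]
lid [ 5.3 30.3 21. ]
board corners tool [[  47.6 -189.9  251.2]
 [  49.2  186.9  251.2]
 [ -48.2  190.7  251.2]
 [ -48.2 -190.2  251.2]]
target by top/coasters [  0.9  -0.4 248.2]
lemon [644.7  67.5  49. ]
```

servo_tool:
  plan:
    - [[1,-0.035,-0.015,-0.5,0,0,0],[1,0,0,-0.9,0,0,0],[1,0,0,-0.9,0,0,0],[1,0,0,-0.6,0,0,0],[1,0,0,-0.3,0,0,0]]

```text
t: 16.33
ee_pos: [552.7, 158.1, 132.0]
orientation: [-2.921, -1.155, 0.007]
ft_force: [-1.0, -0.9, -3.2]
width: 63.7
grasp_force: 29.6
```

servo_tool:
  plan:
    - [[1,0,0,-0.2,0,0,0],[1,0,0,-0.1,0,0,0],[1,0,0,-0.08,0,0,0],[1,0,0,0,0,0,0],[1,0,0,0,0,0,0]]

```text
t: 16.75
ee_pos: [555.1, 159.0, 121.0]
orientation: [2.921, 1.156, 0.003]
ft_force: [-0.7, -0.6, -3.1]
width: 64.0
grasp_force: 29.6
```

servo_tool:
  plan:
    - [[1,0,0,0,0,0,0],[1,0,0,0,0,0,0],[1,0,0,0,0,0,0]]

```text
t: 17.0
ee_pos: [554.6, 158.9, 120.5]
orientation: [2.921, 1.156, 0.002]
ft_force: [0.0, -0.9, -3.7]
width: 63.8
grasp_force: 29.6
```

```bash
python3 - <<'E'
from h import *
np.set_printoptions(precision=1,suppress=True)
o=readout.get_obs(); print(o['ee_pos'],o['ft_force'],o['moment'])
hs=cv2.cvtColor(cv2.imread('pics/t5.png'),cv2.COLOR_BGR2HSV); m=cv2.inRange(hs,(24,150,90),(35,255,255)); k=0*m; k[155:210,270:325]=m[155:210,270:325]
c=max(cv2.findContours(k,0,1)[0],key=cv2.contourArea)[:,0]; w=ray('top',c,49)[:,:2].astype(np.float32); M=cv2.moments(w); print('lemon',M['m10']/M['m00'],M['m01']/M['m00'],cv2.minEnclosingCircle(w))
E
```

```text
[554.6 158.9 120.5] [ 0.  -0.9 -3.7] [-0.   0.1  0. ]
lemon 644.893044196986 68.85928009715703 ((647.5452880859375, 68.12449645996094), 39.88691711425781)
```

servo_tool:
  plan:
    - [[1,0,0,-0.02,0,0,0],[1,0,0,-0.02,0,0,0],[1,0,0,0,0,0,0],[-0.4,0,0,0,0,0,0],[-0.6,0,0,0,0,0,0]]

```text
t: 17.42
ee_pos: [554.7, 159.0, 118.8]
orientation: [2.921, 1.156, 0.002]
ft_force: [0.1, -0.5, 0.2]
width: 67.7
grasp_force: 0.0
```

servo_tool:
  plan:
    - [[-1,0,0,0,0,0,0],[-1,0,0,0,0,0,0],[-1,0,0,0,0,0,0],[-1,0,0,0.3,0,0,0],[-1,0,0,0.6,0,0,0]]

```text
t: 17.83
ee_pos: [552.8, 158.4, 152.8]
orientation: [-2.921, -1.155, 0.008]
ft_force: [0.5, 0.0, 0.3]
width: 87.7
grasp_force: 0.0
```

servo_tool:
  plan:
    - [[-1,0,0,0.8,0,0,0],[-1,0,0,0.8,0,0,0],[-1,0,0,0.8,0,0,0],[-1,-0.263,-0.95,0.1,0,0,0],[-1,-0.263,-0.95,0.1,0,0,0]]

```text
t: 18.25
ee_pos: [534.5, 83.5, 261.5]
orientation: [2.918, 1.16, 0.009]
ft_force: [0.6, -0.3, -0.5]
width: 87.8
grasp_force: 0.0
```

servo_tool:
  plan:
    - [[-1,-0.263,-0.95,0.1,0,0,0],[-1,-0.263,-0.95,0.1,0,0,0],[-1,-0.263,-0.95,0.1,0,0,0],[-1,-0.263,-0.95,0.1,0,0,0],[-1,-0.263,-0.95,0.1,0,0,0]]

```text
t: 18.67
ee_pos: [479.8, -108.8, 279.4]
orientation: [2.921, 1.156, 0.001]
ft_force: [0.7, -0.3, -0.1]
width: 87.8
grasp_force: 0.0
```

servo_tool:
  plan:
    - [[-1,-0.263,-0.95,0.1,0,0,0],[-1,-0.263,-0.95,0.1,0,0,0],[-1,0,0,0,0,0,0],[-1,0,0,0,0,0,0],[-1,0,0,0,0,0,0]]

```text
t: 19.08
ee_pos: [459.5, -183.0, 286.7]
orientation: [-2.922, -1.154, -0.001]
ft_force: [-0.2, 0.5, 0.3]
width: 87.7
grasp_force: 0.0
```

```bash
python3 -c "
from h import *
o,im=snap('wrist','w7.png'); np.save('w7.npy',np.r_[o['ee_pos'],o['orientation']])
snap('top','t7.png')
Rt=R.from_rotvec(o['orientation']).as_matrix(); print(o['t'],o['ee_pos'],np.degrees(np.arctan2(Rt[1,1],Rt[0,1])))"
```

```text
19.0833 [ 459.51924096 -183.03157203  286.69878791] -46.89744936718071
```

View pics/w7.png

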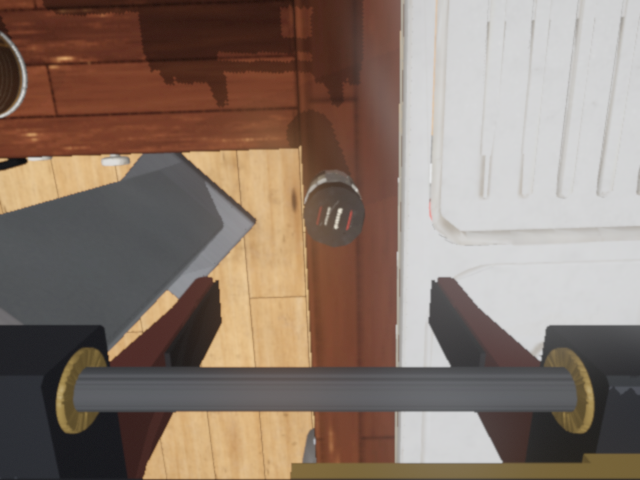

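View pics/t7.png

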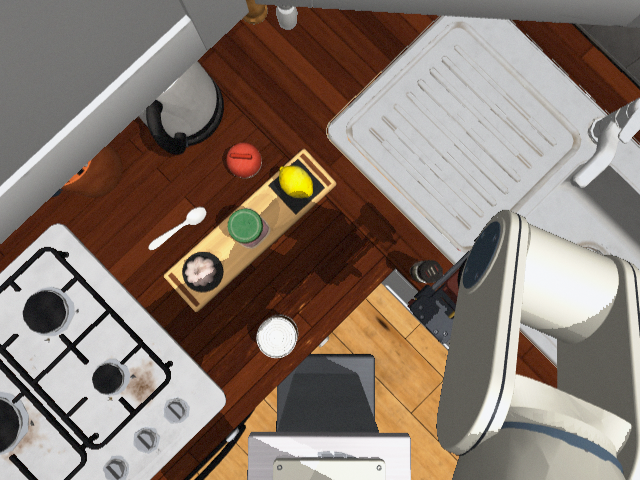

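The wrist view shows the cap as a circle at (334,216), radius 30. The top view shows the glass jar standing on the board, lid at (245,226), with everything else in place.

```bash
python3 - <<'E'
from h import *
np.set_printoptions(precision=1,suppress=True)
s=np.load('w7.npy'); o=dict(ee_pos=s[:3],orientation=s[3:])
P=ray('wrist',[(334,216),(304,215),(365,215),(334,246)],105,o); print('cap',P[0],np.linalg.norm(P[1]-P[2]),(P[1]+P[2])/2)
hs=cv2.cvtColor(cv2.imread('pics/t7.png'),cv2.COLOR_BGR2HSV); m=cv2.inRange(hs,(50,60,40),(85,255,255)); k=0*m; k[200:255,220:275]=m[200:255,220:275]
c=max(cv2.findContours(k,0,1)[0],key=cv2.contourArea)[:,0]; w=ray('top',c,98)[:,:2].astype(np.float32); M=cv2.moments(w); print('lid',M['m10']/M['m00'],M['m01']/M['m00'],cv2.minEnclosingCircle(w))
E
```

```text
cap [ 473.9 -177.7  105. ] 39.41515153892771 [ 474.6 -177.5  105. ]
lid 554.157855602752 156.4631625813989 ((554.321044921875, 156.07443237304688), 31.608095169067383)
```

servo_tool:
  plan:
    - [[-1,0.36,0.14,0,0,0,0],[-1,0,0,-0.3,0,0,0],[-1,0,0,-1,0,0,0],[-1,0,0,-1,0,0,0],[-1,0,0,-0.8,0,0,0]]

```text
t: 19.6
ee_pos: [475.0, -175.8, 160.4]
orientation: [2.92, 1.159, 0.001]
ft_force: [0.4, -0.4, 0.5]
width: 87.9
grasp_force: 0.0
```

servo_tool:
  plan:
    - [[-1,0,0,-0.5,0,0,0],[-1,0,0,-0.3,0,0,0],[-1,0,0,0,0,0,0],[-1,0,0,0,0,0,0],[-1,0,0,0,0,0,0]]

```text
t: 20.02
ee_pos: [475.2, -176.9, 130.9]
orientation: [2.92, 1.157, 0.001]
ft_force: [-0.3, -0.2, 0.2]
width: 87.6
grasp_force: 0.0
```

servo_tool:
  plan:
    - [[0,0,0,0,0,0,0],[0.5,0,0,0,0,0,0],[1,0,0,0,0,0,0],[1,0,0,0,0,0,0],[1,0,0,0,0,0,0]]

```text
t: 20.43
ee_pos: [474.2, -177.7, 130.7]
orientation: [2.921, 1.155, 0.001]
ft_force: [0.2, -0.5, 0.8]
width: 58.1
grasp_force: 0.0
```

servo_tool:
  plan:
    - [[1,0,0,0,0,0,0],[1,0,0,0,0,0,0],[1,0,0,0,0,0,0],[1,0,0,0,0,0,0],[1,0,0,0,0,0,0]]

```text
t: 20.85
ee_pos: [474.1, -177.6, 130.3]
orientation: [2.921, 1.156, -0.0]
ft_force: [-0.8, 0.9, 2.4]
width: 40.6
grasp_force: 30.0
```

servo_tool:
  plan:
    - [[1,0,0,0.3,0,0,0],[1,0,0,0.7,0,0,0],[1,0,0,1,0,0,0],[1,0,0,1,0,0,0],[1,0,0,0.7,0,0,0]]

```text
t: 21.27
ee_pos: [474.4, -177.7, 281.1]
orientation: [2.92, 1.155, 0.002]
ft_force: [1.6, -1.1, -0.5]
width: 40.6
grasp_force: 30.0
```

servo_tool:
  plan:
    - [[1,0,0,0.3,0,0,0],[1,0.11,0.47,0,0,0,0],[1,0.22,0.93,0,0,0,0],[1,0.22,0.93,0,0,0,0],[1,0.22,0.93,0,0,0,0]]

```text
t: 21.68
ee_pos: [504.7, -46.0, 290.3]
orientation: [-2.922, -1.153, 0.0]
ft_force: [1.3, -1.4, -1.3]
width: 40.7
grasp_force: 30.0
```

servo_tool:
  plan:
    - [[1,0.22,0.93,0,0,0,0],[1,0.22,0.93,0,0,0,0],[1,0.22,0.93,0,0,0,0],[1,0.22,0.93,0,0,0,0],[1,0.22,0.93,0,0,0,0]]

```text
t: 22.1
ee_pos: [548.6, 140.8, 290.0]
orientation: [-2.921, -1.156, 0.001]
ft_force: [-0.3, -0.8, -1.2]
width: 40.3
grasp_force: 30.0
```

servo_tool:
  plan:
    - [[1,0.15,0.49,0,0,0,0],[1,0,0,0,0,0,0],[1,0,0,0,0,0,0],[1,0,0,0,0,0,0],[1,0,0,0,0,0,0]]

```text
t: 22.52
ee_pos: [554.4, 157.3, 290.0]
orientation: [2.922, 1.154, -0.002]
ft_force: [-0.0, 0.2, -1.5]
width: 40.7
grasp_force: 30.0
```

servo_tool:
  plan:
    - [[1,0,0,-0.4,0,0,0],[1,0,0,-0.3,0,0,0],[1,0,0,0,0,0,0],[1,0,0,0,0,0,0],[1,0,0,0,0,0,0]]

```text
t: 22.93
ee_pos: [555.0, 158.0, 262.5]
orientation: [2.922, 1.155, -0.0]
ft_force: [0.4, 0.0, -1.3]
width: 40.1
grasp_force: 30.0
```

```bash
python3 -c "
from h import *
o,im=snap('wrist','w8.png'); np.save('w8.npy',np.r_[o['ee_pos'],o['orientation']])
print(o['t'],o['ee_pos'],o['orientation'],o['width'])"
```

```text
22.9333 [554.96932735 157.98927837 262.48089424] [ 2.92169994e+00  1.15464579e+00 -1.43711180e-04] 40.07941470238142
```

View pics/w8.png

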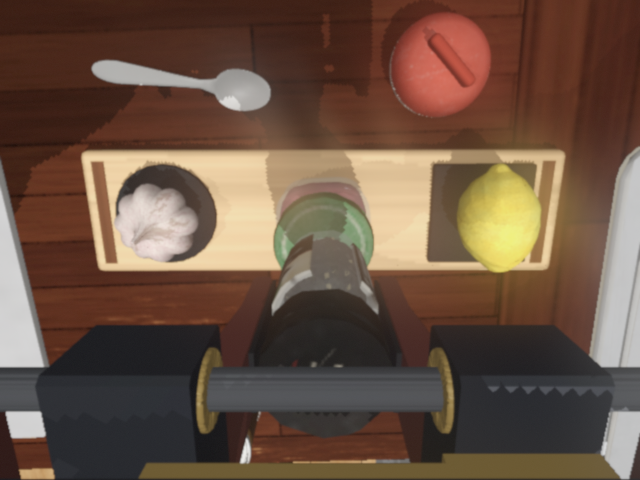

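The green lid spans columns 274 to 373 with its far edge at row 193. The spice jar is held upright above it, its foot's far edge at about (326,237).

```bash
python3 - <<'E'
from h import *
np.set_printoptions(precision=1,suppress=True)
s=np.load('w8.npy'); o=dict(ee_pos=s[:3],orientation=s[3:]); Rt=R.from_rotvec(s[3:]).as_matrix()
for n,uv,z in(('lid far',(323.5,193),98),('lid l',(274,240),98),('lid r',(373,240),98),('foot far',(326,236),132),('cap far',(326,290),237),('cap near',(326,433),237)): print(n,(ray('wrist',uv,z,o)[0]-s[:3])@Rt)
print('lid by top',(np.array([554.2,156.3,98])-s[:3])@Rt)
E
```

```text
lid far [ 31.8  -0.8 164.5]
lid l [  2.8 -31.2 164.5]
lid r [  2.8  29.6 164.5]
foot far [ 14.6   0.6 130.5]
cap far [27.7  0.2 25.5]
cap near [-19.6   0.3  25.5]
lid by top [ -1.7   0.7 164.5]
```

servo_tool:
  plan:
    - [[1,-0.01,0,-0.3,0,0,0],[1,0,0,-0.25,0,0,0],[1,0,0,-0.15,0,0,0],[1,0,0,-0.08,0,0,0],[1,0,0,-0.04,0,0,0]]

```text
t: 23.4
ee_pos: [554.0, 158.4, 228.4]
orientation: [-2.921, -1.156, 0.003]
ft_force: [0.5, -0.2, -1.3]
width: 40.6
grasp_force: 30.0
```

servo_tool:
  plan:
    - [[1,0,0,0,0,0,0],[1,0,0,0,0,0,0],[1,0,0,0,0,0,0],[1,0,0,0,0,0,0],[1,0,0,0,0,0,0]]

```text
t: 23.82
ee_pos: [554.6, 158.5, 229.8]
orientation: [2.921, 1.156, 0.001]
ft_force: [-0.8, -0.5, -1.5]
width: 40.3
grasp_force: 30.0
```

servo_tool:
  plan:
    - [[1,0,0,-0.02,0,0,0],[1,0,0,-0.02,0,0,0],[1,0,0,0,0,0,0],[1,0,0,0,0,0,0],[1,0,0,0,0,0,0]]

```text
t: 24.23
ee_pos: [554.7, 158.5, 228.2]
orientation: [2.921, 1.156, 0.001]
ft_force: [-0.3, 0.2, 3.7]
width: 40.2
grasp_force: 30.0
```

Contact made (+3.7 N). I'll release gently and rise.

servo_tool:
  plan:
    - [[0.05,0,0,0,0,0,0],[-0.1,0,0,0,0,0,0],[-0.3,0,0,0,0,0,0],[-0.6,0,0,0,0,0,0],[-1,0,0,0,0,0,0]]

```text
t: 24.65
ee_pos: [554.4, 158.4, 227.7]
orientation: [-2.921, -1.156, 0.0]
ft_force: [-0.0, 0.3, -0.3]
width: 65.3
grasp_force: 0.0
```

servo_tool:
  plan:
    - [[-1,0,0,0,0,0,0],[-1,0,0,0,0,0,0],[-1,0,0,0,0,0,0],[-1,0,0,0.2,0,0,0],[-1,0,0,0.4,0,0,0]]

```text
t: 25.07
ee_pos: [553.5, 158.2, 250.8]
orientation: [-2.921, -1.155, 0.006]
ft_force: [-1.8, -0.4, 1.0]
width: 87.6
grasp_force: 0.0
```

servo_tool:
  plan:
    - [[-1,0,0,0.7,0,0,0],[-1,0,0,0.7,0,0,0],[-1,0,0,0.7,0,0,0],[-1,0,0,0.7,0,0,0],[-1,-0.5,-0.5,0,0,0,0]]

```text
t: 25.48
ee_pos: [538.8, 140.7, 370.6]
orientation: [2.919, 1.157, 0.02]
ft_force: [0.8, -0.3, 0.3]
width: 88.1
grasp_force: 0.0
```

servo_tool:
  plan:
    - [[-1,-0.5,-0.7,0,0,0,0],[-1,-0.5,-0.7,0,0,0,0],[-1,-0.5,-0.7,0,0,0,0],[-1,-0.5,-0.7,0,0,0,0],[-1,-0.5,-0.7,0,0,0,0]]

```text
t: 25.9
ee_pos: [433.2, -2.5, 364.5]
orientation: [2.921, 1.156, 0.001]
ft_force: [0.3, -0.9, -0.0]
width: 87.8
grasp_force: 0.0
```

servo_tool:
  plan:
    - [[-1,0,-0.9,0,0,0,0],[-1,0,-0.9,0,0,0,0],[-1,0,-0.9,0,0,0,0],[-1,0,-0.9,0,0,0,0],[-1,0,0,0,0,0,0]]

```text
t: 26.32
ee_pos: [434.5, -150.3, 364.9]
orientation: [2.921, 1.149, 0.001]
ft_force: [0.1, 0.6, 0.3]
width: 88.1
grasp_force: 0.0
```

```bash
python3 -c "
from h import *
_,a=snap('top','t9.png'); o,b=snap('scene','s9.png'); print(o['t'],o['ee_pos'])
a=cv2.resize(a[140:370,140:390],None,fx=1.8,fy=1.8); b=cv2.resize(b[180:300,190:370],None,fx=1.9,fy=1.9); b=cv2.copyMakeBorder(b,0,a.shape[0]-b.shape[0],0,0,0)
cv2.imwrite('pics/f9.png',np.hstack([a,b])[:,:,::-1])"
```

```text
26.3667 [ 434.32649857 -148.13123664  364.55016951]
```

View pics/f9.png

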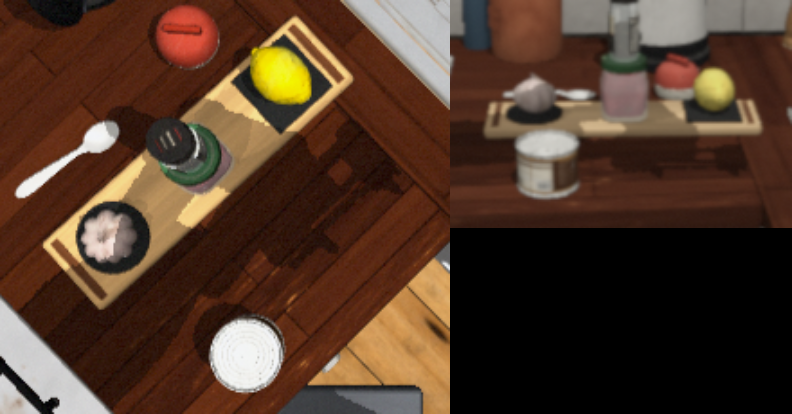

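The spice jar stands upright on the green lid, with its cap at crop (172,142). The garlic (107,237) and lemon (281,75) are on their coasters, and the tin, timer and spoon haven't moved.

```bash
python3 -c "
from h import *
print(close_job())"
```

```text
the job is handed in; nothing more can be done
None
```

I handed the job in at about 26 s of the 109 s: the garlic, lemon, glass jar and spice jar are set out on the board as asked, each within about 4 mm of its mark, and the tin, timer and teaspoon were left where they were.

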